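# Turn over the cast brackets and reject the one without a boss

## Robot

A 7-joint arm with a two-finger parallel gripper is mounted at the origin on the work surface. World frame = base frame: x ahead of the robot, y to its left, z up, the work surface at z = 0. Lengths are in m, angles in rad, forces in N, time in s.
With the tool pointing down it reaches from about 0.4 to 0.85 m from the base axis. Payload 4.5 kg.
Tool frame: the origin (TCP) lies on the centre line of the jaws, within the pads' length; the fingertips stand ahead of it and the grasp point (between the pads) lies 3 mm ahead of it (r.finger_overhang is the z of the fingertips in the tool frame, in m); z points along the fingers, y is the direction in which the jaws open and shut (so a half turn about z gives the same grasp; the last joint's range is limited). The gripper opens to 88 mm and grips with 3 to 60 N. Pads are 18 mm wide; open, the fingers measure 123 mm over their backs; the gripper's body (75 mm by 187 mm) begins 45 mm behind the grasp point.
Start: joints at [1.163, 0.689, -0.195, 1.565, 0.157, 0.902, -0.215], TCP at [0.267, -0.565, 0.24] pointing down, gripper open.
Joint ranges: [-3.01, 3.01], [-0.46, 2.08], [-1.47, 1.51], [0.13, 2.56], [-1, 4.14], [0.04, 2.09], [-2.66, 2.66]. Speed limits (rad/s): [2.57, 2.57, 3.14, 3.14, 3.14, 3.14, 3.14].

## Interface

Orientations are given as a unit quaternion [x, y, z, w].
In Python, from plant import get_state, snapshot, camera_model, workorder, boxes_of, mark_of, r gives the robot as it stands.
- The arm moves only by the tool jog_arm, never from a script. Its argument "rows" is a list of rows, each a list of 2 entries, a list of its own where there are three numbers: the shift along the tool's x, y, z normalised to -1 to 1, where 1 is 75 cm, then the turn about the tool's z normalised to -1 to 1, where 1 is 2 rad. A call has 1 to 20 rows; each row is the pose to reach, as a shift and turn from the pose commanded when the call began, along the tool's axes at that moment; what a row does not reach only later rows make up. A row lasts 1/12 s, in which the tool goes at most 41.7 mm and 7.16 degrees, less where a joint would pass 70% of its speed; a pose out of reach is approached as far as the arm can. A call with a number of a shift or a turn outside -1 to 1 is refused whole. A call with a gripper value outside its range is refused whole. "gripper" is the finger opening in mm, from 0 to 88.1, set as the call begins (left out, the last holds). The fingers move at their own pace and stop on an object; "newtons" is the grip in N (left out, the last holds). Time passes only in rows, so rows that repeat a pose let the fingers close. It gives the time, the measured TCP pose, the force and the opening at its end, in the units of the state.
- get_state(): the state, without advancing time (a new reading comes with each control period).
- snapshot(name): name is "side" or "top" or "wrist"; returns the picture (420x560x3 uint8, red, green, blue); there is no depth.
- camera_model(name): a dict with "mtx" (3x3 intrinsics, pixels), "k1" (the pictures are not rectified: a ray, as slopes to the right and down, at radius r is drawn at 1 + k1 r^2 times it, then the intrinsics apply), "extrinsics" (4x4, takes a point from camera to world coordinates); the wrist camera has in their place "T_tool_cam" (4x4, takes a point from camera to tool coordinates, whose origin is the TCP and whose axes are the flange's). Camera axes: x right, y up, looking along -z (the intrinsics and any distortion apply to the point x, -y, -z); pixel columns grow to the right and rows downward; lengths in m; the calibration is good to about 2 mm. A picture is of the moment at which its call begins: read the wrist's pose just before it. camera_model takes no time and is no camera call.
- workorder.finish_job(): hands the job in, once; it reports no verdict.
Trained networks look in the newest picture that a camera, given by its name, has taken for a name from the list of things; names that differ only in an ending like _2 or _b are one class to them, and where a whole thing is asked for, a point or a joint stands for the part that bears it (a point fixed in the world has none). Each returns a list of dicts, best first, with "p" (0 to 1); they miss things now and then, are a little off and sometimes report something else, mostly with a low value. They report only what shows in the picture. A call takes as long as a camera call. They do not tell look-alikes from the thing itself.
- boxes_of(thing, camera): "rect" ([left, top, right, bottom] in pixels, round what is visible of it).
- mark_of(thing, camera): "pixel" ([row, column] in pixels: a listed point, or the origin of a listed thing).
The state is a dict: "clock": time; "q": joint angles; "qd": joint speeds; "joint_torque": joint torques, N m; "tool_pos": TCP position; "eef_rot": TCP orientation; "contact_force": force on the tool from outside, world axes, zero at the start; "moment": the same for the moment, N m; "opening": opening from 0.0 (shut) to 1.0 (fully open).
Only numpy, scipy, OpenCV 4.12 (cv2) and the standard library are available. Lean on these libraries where they do the work, as an engineer would, in place of code of your own. Each camera call takes 0.05 s, during which the arm holds its last target.

## Task

Tip both grey cast angle brackets over onto their backs, so that the undersides of their feet face outwards and can be inspected, before moving either elsewhere. Then put the bracket whose foot has no round boss underneath into the dark steel tray, and leave the sound one lying turned over where it fell.

Things in the scene. Friction and masses are not known exactly. Their poses are not given: they have to be found in the camera images.
- bracket_a_foot (a point): Sound grey cast bracket: foot 58 long (x), 50 wide (y), 14 thick; from its -x edge (robot's side) an 8 thick back plate leans 20 deg over the foot, top 61 up, its inner top edge above this point. Hidden in an 8 deep pocket under the foot: round boss, diameter 26. Point: mid-foot, 7 above the bench as it stands, 30 from the free edge; x to that edge, z up. Yaw within 23 deg of 0.
- bracket_b_foot (a point): Faulty bracket, same point and look, pocket empty. Either may stand in either place. Both: 0.19-0.38 kg; pushed near the back plate's top from inside towards -x it tips over its -x edge, past balance after 45 mm, and lies on its back, turned 110 deg: foot standing 60 high, underside away from the robot, point 29 up; then pick it from above across the foot's side edges, 50 apart.
- tray: Dark steel open tray for rejects, fixed to the bench: 170 (x) by 150 (y) outside, 35 high, walls 4 thick, floor 4 thick. Origin at the centre of its underside, on the bench; z up.
Things that resemble listed ones, but are neither listed nor needed, are in the scene too. Leave any red look-alike of the part that bears bracket_a_foot alone.

How it is judged:
On the way:
1. both brackets are turned over, their undersides in view, each still near where it stood (angle between each of bracket_a_foot, bracket_b_foot's own z axis and vertical above 1.745 rad and distance of each of bracket_a_foot, bracket_b_foot from where it was at the start of the episode below 0.15 m), for 0.2 s.
At the end, for the whole second after the job is handed in: The bracket without a boss rests in the tray in any attitude (middle of its foot inside the outline, under 60 mm above the bench). The one with a boss rests on the bench, turned over by at least 100 degrees, middle of its foot under 50 mm up and within 150 mm of its start, clear of the tray (x of bracket_b_foot in the frame of tray between -0.085 and 0.085 m and y of bracket_b_foot in the frame of tray between -0.075 and 0.075 m and height (world z) of bracket_b_foot below 0.06 m and linear speed of each of bracket_b, bracket_a below 0.03 m/s and angle between bracket_a_foot's own z axis and vertical above 1.745 rad and distance of bracket_a_foot from where it was at the start of the episode below 0.15 m and height (world z) of bracket_a_foot below 0.05 m and horizontal distance between bracket_a_foot and tray above 0.115 m); the robot touches nothing.
It also fails if it takes over 54 s, if anything falls off the work surface, if the arm or the gripper's body presses on something with over 40 N, if the wrist force passes 120 N, or if a joint passes its speed limit or range.

## Working session

There is one attempt and no reset: what is moved stays moved. The work goes in short steps, Python scripts to look and compute and a tool call to move; the robot and the scene stay as the last step left them, time stands still between calls to the robot, and variables do not carry over. Pictures are saved under pics/ and viewed, and the job is handed in when it is done.

Besides the shell and the picture viewer there is one more tool, called after ">>>" by a JSON object that holds its "fn" and its "kwargs", one argument or row to a line. jog_arm: Moves the arm, as the interface text tells. Scaled input: -1 to 1 covers 75 cm each way for a shift and 2 rad each way for a turn. Its arguments: {"type":"object","properties":{"rows":{"type":"array"},"gripper":{"type":"number"},"newtons":{"type":"number"}},"required":["rows"]}

```bash
ls; mkdir -p pics; python3 - <<'E'
from plant import *
import cv2
s=get_state();print({k:s[k] for k in('clock','tool_pos','eef_rot','opening','contact_force')}, r.finger_overhang)
for c in('top','side'):
    im=snapshot(c);cv2.imwrite(f'pics/{c}0.png',im[:,:,::-1])
    for t in('bracket_a_foot','tray'):
        print(c,t,boxes_of(t,c),mark_of(t,c))
E
```

```text
pics
{'clock': 0.0, 'tool_pos': array([ 0.26690096, -0.56446486,  0.23932419]), 'eef_rot': array([ 9.75693362e-01,  2.19138476e-01, -2.66501791e-04, -8.49228905e-04]), 'opening': 0.9991597914486262, 'contact_force': array([ 0.19180178,  0.05099376, -0.12204414])} 0.022
top bracket_a_foot [{'rect': [300.1, 231.8, 337.5, 261.5], 'p': 0.89}, {'rect': [201.7, 198.7, 232.2, 226.0], 'p': 0.8}, {'rect': [263.0, 182.4, 293.4, 216.6], 'p': 0.74}] [{'pixel': [198.6, 279.1], 'p': 0.77}, {'pixel': [206.8, 219.2], 'p': 0.66}, {'pixel': [243.4, 315.6], 'p': 0.61}]
top tray [{'rect': [352.2, 182.9, 435.7, 273.1], 'p': 0.79}] [{'pixel': [229.1, 391.2], 'p': 0.66}]
side bracket_a_foot [{'rect': [288.9, 176.0, 318.8, 211.3], 'p': 0.95}, {'rect': [229.0, 245.0, 271.3, 290.7], 'p': 0.93}, {'rect': [234.3, 198.8, 269.5, 237.0], 'p': 0.61}] [{'pixel': [272.7, 251.2], 'p': 0.97}, {'pixel': [221.1, 250.8], 'p': 0.77}, {'pixel': [150.8, 290.3], 'p': 0.68}, {'pixel': [195.5, 302.8], 'p': 0.6}]
side tray [{'rect': [247.4, 113.2, 337.6, 173.4], 'p': 0.65}] [{'pixel': [148.4, 289.5], 'p': 0.83}]
```

View pics/top0.png

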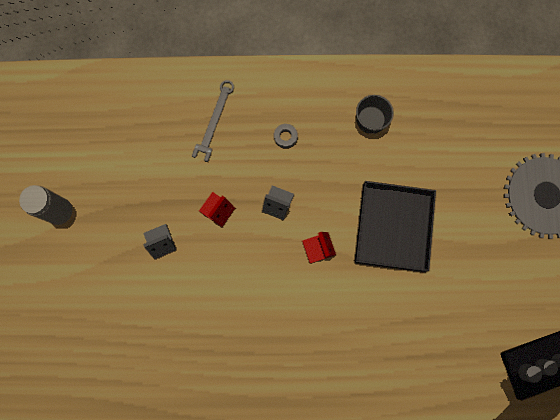

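View pics/side0.png

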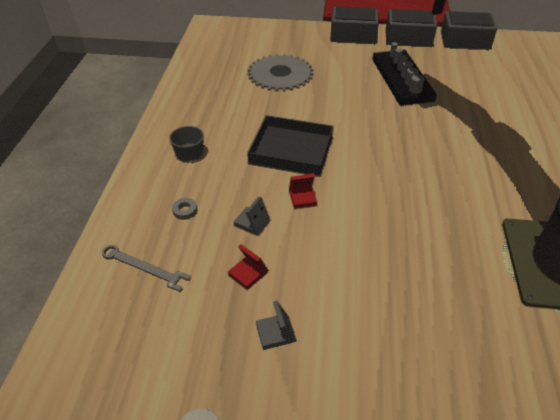

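```bash
cat > h.py <<'E'
from plant import *
import numpy as np, cv2
from scipy.spatial.transform import Rotation as R
def cam(c,s=None):
    m=camera_model(c)
    if 'extrinsics' in m: return m,np.array(m['extrinsics'])
    s=s or get_state();T=np.eye(4);T[:3,:3]=R.from_quat(s['eef_rot']).as_matrix();T[:3,3]=s['tool_pos']
    return m,T@np.array(m['T_tool_cam'])
def ray(c,px,s=None): # px row,col
    m,E=cam(c,s);K=np.array(m['mtx'])
    d=np.array([(px[1]-K[0,2])/K[0,0],(px[0]-K[1,2])/K[1,1]]);u=d.copy()
    for _ in range(30): u=d/(1+m['k1']*(u@u))
    v=E[:3,:3]@np.array([u[0],-u[1],-1]);return E[:3,3],v
def atz(c,px,z,s=None):
    o,v=ray(c,px,s);return o+v*(z-o[2])/v[2]
def proj(c,P,s=None):
    m,E=cam(c,s);K=np.array(m['mtx']);p=E[:3,:3].T@(np.array(P)-E[:3,3])
    u=np.array([p[0],-p[1]])/-p[2];u=u*(1+m['k1']*(u@u));return [K[1,1]*u[1]+K[1,2],K[0,0]*u[0]+K[0,2]]
E
python3 - <<'E'
from h import *
for c,l in(('top',[(198.6,279.1),(206.8,219.2),(243.4,315.6)]),('side',[(272.7,251.2),(221.1,250.8),(195.5,302.8)])):
    print(c,cam(c)[1][:3,3].round(2))
    for p in l: print(p,atz(c,p,.007).round(4))
print(atz('top',(229.1,391.2),0),atz('side',(148.4,289.5),0))
for c in('top','side'):
    print(atz(c,(100,280),0),atz(c,(300,280),0))
im=cv2.imread('pics/top0.png');cv2.imwrite('pics/top0c.png',cv2.resize(im[160:290,180:450],None,fx=2.9,fy=2.9,interpolation=2))
im=cv2.imread('pics/side0.png');cv2.imwrite('pics/side0c.png',cv2.resize(im[100:300,200:360],None,fx=3,fy=3,interpolation=2))
E
```

```text
top [ 0.39 -0.04  1.14]
(198.6, 279.1) [ 0.6186 -0.0429  0.007 ]
(206.8, 219.2) [0.6026 0.0834 0.007 ]
(243.4, 315.6) [ 0.5226 -0.1176  0.007 ]
side [0.47 0.67 0.78]
(272.7, 251.2) [0.5904 0.0911 0.007 ]
(221.1, 250.8) [ 0.6117 -0.0385  0.007 ]
(195.5, 302.8) [ 0.5123 -0.1252  0.007 ]
[ 0.55156943 -0.27843937  0.        ] [ 0.55819486 -0.2886507   0.        ]
[ 0.84160651 -0.04788352  0.        ] [ 0.40717902 -0.04205355  0.        ]
[ 0.60446611 -0.4866396   0.        ] [0.53028827 0.14035114 0.        ]
```

Top view: the candidates are grey brackets at (col 160, row 242) and (278, 203), and red look-alikes at (217, 209) and (319, 247). The tray is at (395, 227). I choose the two grey ones and leave the red ones alone. Next is a close crop to check.

```bash
python3 - <<'E'
from h import *
a=cv2.imread('pics/top0.png');b=cv2.imread('pics/side0.png')
def cr(im,x,y,w=36): return cv2.resize(im[y-w:y+w,x-w:x+w],(390,300) if 0 else (300,300),interpolation=2)
o=np.vstack([np.hstack([cr(a,160,242),cr(a,278,203)]),np.hstack([cr(b,275,325),cr(b,253,216)])])
o=np.clip(o.astype(float)*1.8,0,255).astype(np.uint8)
cv2.imwrite('pics/c1.png',o)
E
```

```text
(no output)
```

View pics/c1.png

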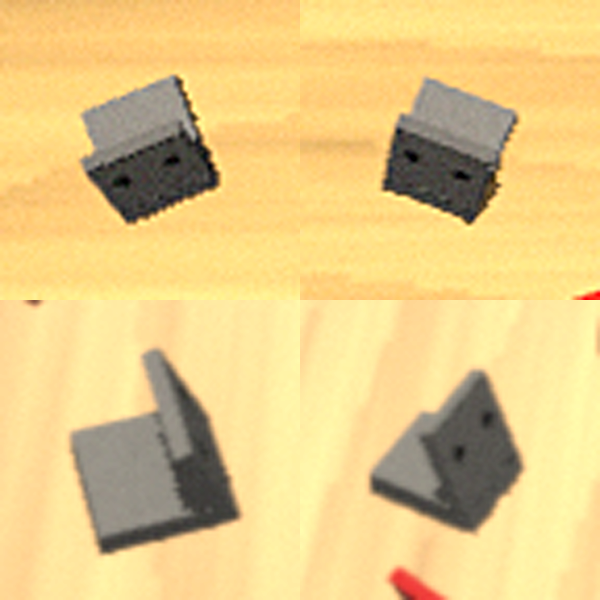

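```bash
cat > fit.py <<'E'
from h import *
from scipy.optimize import least_squares
F=30;B=-28
def corr(ox,oy,x,y): return (oy+y/4.1667-.4, ox+x/4.1667-.4)
data={'P':[('top',corr(124,206,80,115),(F,25,7)),('top',corr(124,206,177,76),(F,-25,7)),('top',corr(124,206,130,222),(B,25,-7)),('top',corr(124,206,218,186),(B,-25,-7)),
 ('side',corr(239,289,70,134),(F,-25,7)),('side',corr(239,289,100,252),(F,25,-7)),('side',corr(239,289,240,217),(B,25,-7))],
'Q':[('top',corr(242,167,127,78),(F,25,7)),('top',corr(242,167,217,115),(F,-25,7)),('top',corr(242,167,85,190),(B,25,-7)),('top',corr(242,167,170,222),(B,-25,-7)),
 ('side',corr(217,180,72,190),(F,25,-7)),('side',corr(217,180,175,230),(B,25,-7)),('side',corr(217,180,222,166),(B,-25,-7))]}
for n,d in data.items():
  for sub in (d,d[:4]):
    def f(p):
        c,s=np.cos(p[2]),np.sin(p[2]);o=[]
        for cm,px,m in sub:
            m=np.array(m)/1000;P=[p[0]+c*m[0]-s*m[1],p[1]+s*m[0]+c*m[1],.007+m[2]]
            o+=list(np.array(proj(cm,P))-px)
        return o
    r_=least_squares(f,[.57,.2 if n=='P' else -.04,0])
    print(n,r_.x.round(4),np.degrees(r_.x[2]).round(1),np.abs(r_.fun).max().round(2))
s=get_state();M=R.from_quat(s['eef_rot']).as_matrix();print(M.round(3))
print(np.array(camera_model('wrist')['T_tool_cam']).round(3))
for c,l in(('top',[(182,365),(187,436),(271,429),(262,356)]),):
    for p in l: print(atz(c,p,.035).round(3))
E
python3 fit.py
```

```text
P [0.5292 0.2065 0.391 ] 22.4 0.8
P [0.5294 0.2067 0.3797] 21.8 0.61
Q [ 0.6085 -0.04   -0.3891] -22.3 1.52
Q [ 0.6085 -0.0391 -0.4038] -23.1 0.83
[[ 0.904  0.428 -0.   ]
 [ 0.428 -0.904  0.   ]
 [-0.    -0.    -1.   ]]
[[ 0.002  0.963  0.271  0.071]
 [ 1.    -0.002  0.     0.001]
 [ 0.001  0.271 -0.963 -0.144]
 [ 0.     0.     0.     1.   ]]
[ 0.646 -0.221  0.035]
[ 0.634 -0.369  0.035]
[ 0.46  -0.344  0.035]
[ 0.48  -0.196  0.035]
```

```bash
cat >> h.py <<'E'
def sh(target,yawdeg=None,s=None):
    s=s or get_state();M=R.from_quat(s['eef_rot']).as_matrix()
    d=M.T@(np.array(target)-s['tool_pos'])/.75
    y=np.degrees(np.arctan2(M[1,0],M[0,0]));t=0 if yawdeg is None else np.radians(y-yawdeg)/2
    return d.round(4),round(t,4),round(y,1)
def loc(c,yaw,lx,z,ly=0):
    a=np.radians(yaw);return [c[0]+lx*np.cos(a)-ly*np.sin(a),c[1]+lx*np.sin(a)+ly*np.cos(a),z]
E
python3 - <<'E'
from h import *
print(sh(loc((.6085,-.0395),-22.7,.028,.15),-22.7))
E
```

```text
(array([ 0.7359, -0.411 ,  0.1201]), np.float64(0.419), np.float64(25.3))
```

>>> {"fn": "jog_arm", "kwargs": {
  "rows": [
    [[0.736, -0.411, 0.12], 0.419],
    [[0.736, -0.411, 0.12], 0.419],
    [[0.736, -0.411, 0.12], 0.419],
    [[0.736, -0.411, 0.12], 0.419],
    [[0.736, -0.411, 0.12], 0.419],
    [[0.736, -0.411, 0.12], 0.419],
    [[0.736, -0.411, 0.12], 0.419],
    [[0.736, -0.411, 0.12], 0.419],
    [[0.736, -0.411, 0.12], 0.419],
    [[0.736, -0.411, 0.12], 0.419],
    [[0.736, -0.411, 0.12], 0.419],
    [[0.736, -0.411, 0.12], 0.419],
    [[0.736, -0.411, 0.12], 0.419],
    [[0.736, -0.411, 0.12], 0.419],
    [[0.736, -0.411, 0.12], 0.419],
    [[0.736, -0.411, 0.12], 0.419],
    [[0.736, -0.411, 0.12], 0.419],
    [[0.736, -0.411, 0.12], 0.419],
    [[0.736, -0.411, 0.12], 0.419],
    [[0.736, -0.411, 0.12], 0.419]
  ],
  "gripper": 0,
  "newtons": 15
}}

```text
clock: 2.17
tool_pos: [0.6336, -0.0532, 0.1505]
eef_rot: [0.98, -0.199, -0.0, 0.001]
contact_force: [-0.3, 0.8, -0.2]
opening: 0.002
```

```bash
python3 - <<'E'
from h import *
print(sh(loc((.6085,-.0395),-22.7,.028,.072),-22.7))
im=snapshot('wrist');cv2.imwrite('pics/w1.png',im[:,:,::-1]);im=snapshot('side');cv2.imwrite('pics/s1.png',im[:,:,::-1])
for P in ((F,l) for F in(.03,-.028) for l in(.025,-.025)): print(proj('wrist',loc((.6085,-.0395),-22.7,P[0],.014 if P[0]>0 else 0,P[1])))
print(proj('wrist',loc((.6085,-.0395),-22.7,0,.061,.025)),proj('wrist',loc((.6085,-.0395),-22.7,0,.061,-.025)))
E
```

```text
(array([-0.0006, -0.0041,  0.1047]), np.float64(-0.0018), np.float64(-22.9))
[np.float64(202.33244504497515), np.float64(238.76680920631412)]
[np.float64(202.24913941443668), np.float64(299.7756466650163)]
[np.float64(261.01224077335), np.float64(241.9094824261568)]
[np.float64(260.9390688689652), np.float64(297.32791596229237)]
[np.float64(258.9749437534859), np.float64(233.91569136709452)] [np.float64(258.88196784126444), np.float64(303.9188796660005)]
```

View pics/w1.png

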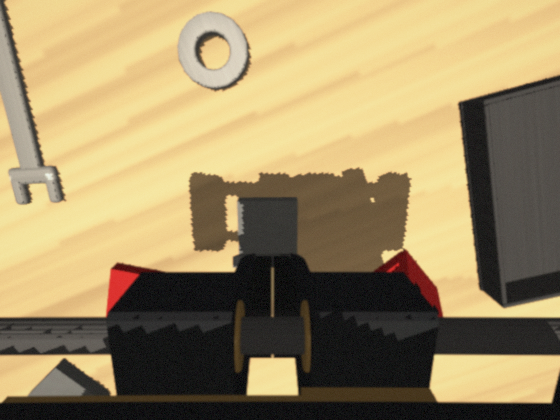

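View pics/s1.png

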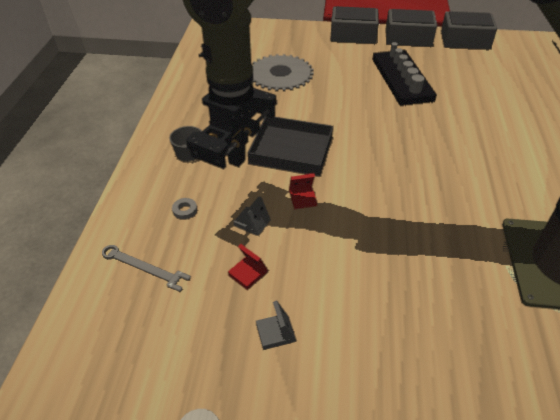

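Wrist view: the foot's free edge is at row ~198, cols 239–297, against a fit of 202 and 239–300, so the fingers are aligned with it. Now descending inside the bracket.

>>> {"fn": "jog_arm", "kwargs": {
  "rows": [
    [[0, -0.004, 0.05], 0],
    [[0, -0.004, 0.1], 0],
    [[0, -0.004, 0.104], 0],
    [[0, -0.004, 0.104], 0],
    [[-0.02, -0.004, 0.104], 0],
    [[-0.03, -0.004, 0.104], 0],
    [[-0.04, -0.004, 0.104], 0],
    [[-0.05, -0.004, 0.104], 0],
    [[-0.05, -0.004, 0.104], 0]
  ]
}}

```text
clock: 3.02
tool_pos: [0.6, -0.0323, 0.0732]
eef_rot: [0.981, -0.196, -0.0, -0.0]
contact_force: [0.5, 0.1, 0.5]
opening: 0.004
```

```bash
python3 - <<'E'
from h import *
im=snapshot('side');im=im[130:270,180:340];cv2.imwrite('pics/s2.png',cv2.resize(im[:,:,::-1],None,fx=4,fy=4))
E
```

```text
(no output)
```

View pics/s2.png

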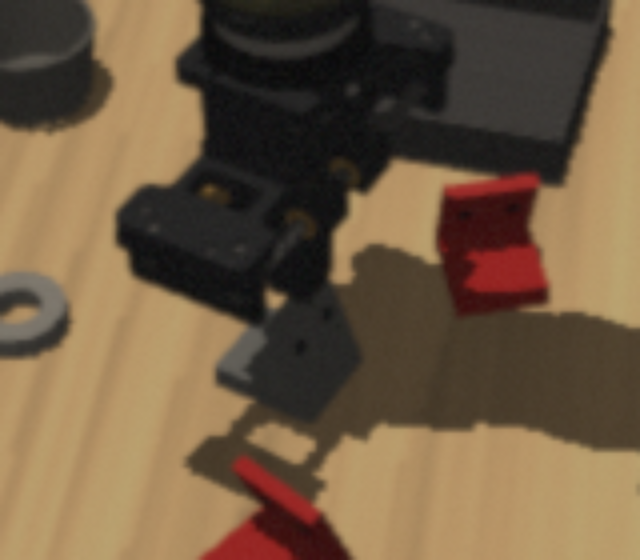

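The fingers are inside the bracket and pushing its plate, and it has started to tip. I continue past balance and rise out.

>>> {"fn": "jog_arm", "kwargs": {
  "rows": [
    [[-0.01, 0, 0], 0],
    [[-0.02, 0, 0], 0],
    [[-0.03, 0, 0], 0],
    [[-0.038, 0, -0.002], 0],
    [[-0.046, 0, -0.006], 0],
    [[-0.056, 0, -0.012], 0],
    [[-0.066, 0, -0.03], 0],
    [[-0.07, 0, -0.06], 0],
    [[-0.07, 0, -0.11], 0],
    [[-0.07, 0, -0.14], 0]
  ]
}}

```text
clock: 3.9
tool_pos: [0.5526, -0.0127, 0.1799]
eef_rot: [0.98, -0.197, 0.001, -0.0]
contact_force: [1.0, 0.5, 0.4]
opening: 0.006
```

```bash
python3 - <<'E'
from h import *
im=snapshot('side');im=im[130:270,180:340];cv2.imwrite('pics/s3.png',cv2.resize(im[:,:,::-1],None,fx=4,fy=4))
print(sh(loc((.5293,.2066),22.1,.028,.15),22.1))
E
```

```text
(array([-0.1189, -0.2829,  0.0445]), np.float64(-0.3912), np.float64(-22.7))
```

View pics/s3.png

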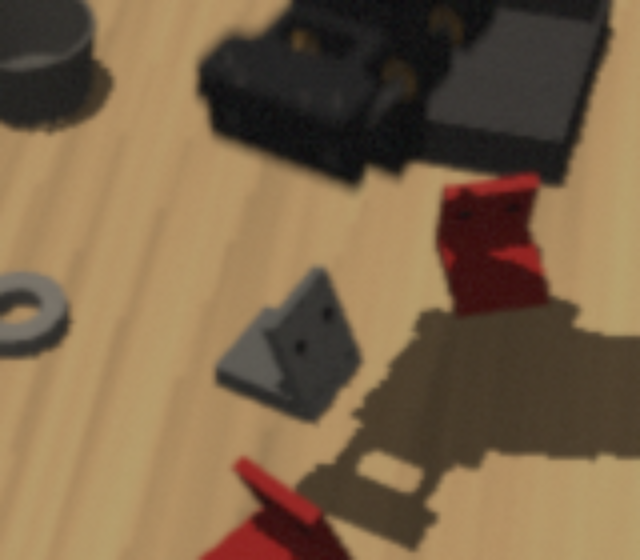

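Side crop: the bracket is still standing, with its plate top at crop (320, 268). It must have rocked back before balance. I'll push again, with the tip lower and further.

```bash
python3 - <<'E'
from h import *
c=(.6085,-.0395)
print(sh(loc(c,-22.7,.028,.18),-22.7),sh(loc(c,-22.7,.028,.066),-22.7))
im=snapshot('top');im=im[160:260,220:350];cv2.imwrite('pics/t3.png',cv2.resize(im[:,:,::-1],None,fx=5,fy=5))
E
```

```text
(array([0.1164, 0.0052, 0.0054]), np.float64(-0.0002), np.float64(-22.7)) (array([0.1151, 0.0057, 0.1574]), np.float64(-0.0002), np.float64(-22.7))
```

View pics/t3.png

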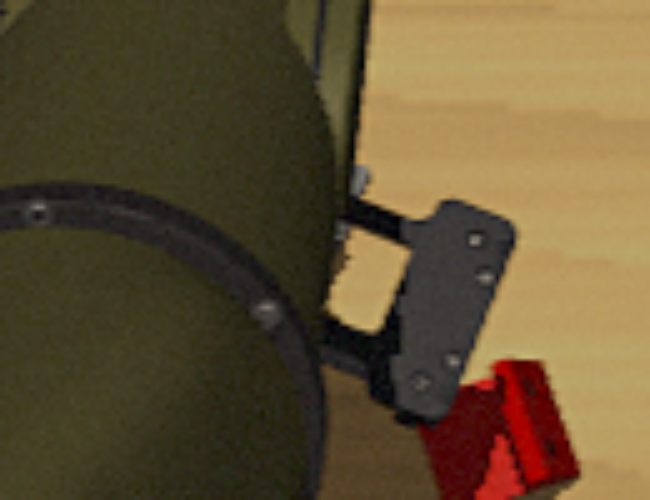

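>>> {"fn": "jog_arm", "kwargs": {
  "rows": [
    [[0.05, 0.005, 0], 0],
    [[0.1, 0.005, 0], 0],
    [[0.115, 0.005, 0], 0],
    [[0.115, 0.005, 0.05], 0],
    [[0.115, 0.005, 0.1], 0],
    [[0.115, 0.005, 0.15], 0],
    [[0.115, 0.005, 0.157], 0],
    [[0.115, 0.005, 0.157], 0],
    [[0.1, 0.005, 0.157], 0],
    [[0.09, 0.005, 0.157], 0],
    [[0.08, 0.005, 0.157], 0],
    [[0.07, 0.005, 0.157], 0],
    [[0.06, 0.005, 0.157], 0],
    [[0.05, 0.005, 0.157], 0],
    [[0.04, 0.005, 0.157], 0],
    [[0.035, 0.005, 0.157], 0],
    [[0.03, 0.005, 0.157], 0],
    [[0.03, 0.005, 0.157], 0]
  ]
}}

```text
clock: 5.5
tool_pos: [0.5717, -0.0245, 0.0611]
eef_rot: [0.98, -0.197, 0.001, -0.0]
contact_force: [-1.5, -0.4, 8.1]
opening: 0.006
```

```bash
python3 - <<'E'
from h import *
im=snapshot('side');im=im[130:270,180:340];cv2.imwrite('pics/s4.png',cv2.resize(im[:,:,::-1],None,fx=4,fy=4))
E
```

```text
(no output)
```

View pics/s4.png

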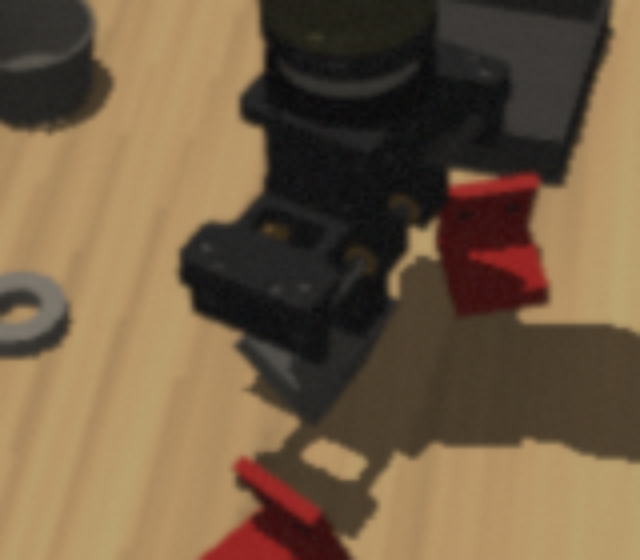

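The bracket is tilted about halfway. The upward 8 N suggests the foot is touching the tips, so I rise slightly while pushing on.

>>> {"fn": "jog_arm", "kwargs": {
  "rows": [
    [[-0.006, 0, -0.006], 0],
    [[-0.014, 0, -0.01], 0],
    [[-0.022, 0, -0.012], 0],
    [[-0.03, 0, -0.014], 0],
    [[-0.03, 0, -0.014], 0]
  ]
}}

```text
clock: 5.97
tool_pos: [0.5494, -0.0154, 0.07]
eef_rot: [0.981, -0.196, -0.001, -0.0]
contact_force: [-0.1, 0.3, -0.6]
opening: 0.005
```

```bash
python3 - <<'E'
from h import *
im=snapshot('side');im=im[130:270,180:340];cv2.imwrite('pics/s5.png',cv2.resize(im[:,:,::-1],None,fx=4,fy=4))
E
```

```text
(no output)
```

View pics/s5.png

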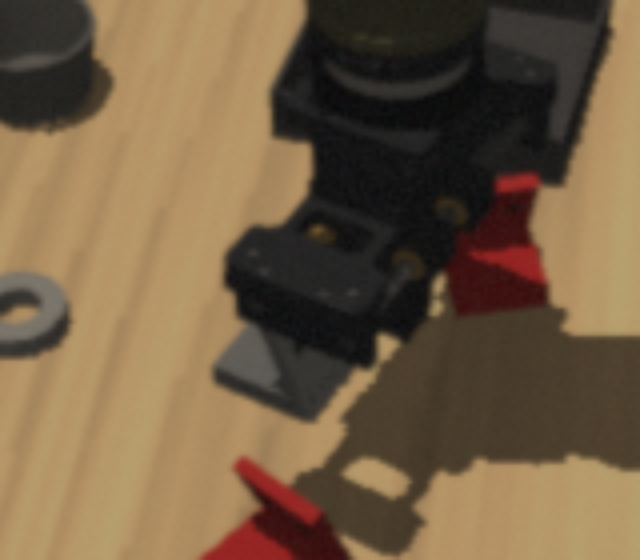

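```bash
python3 - <<'E'
from h import *
def crop(p): return [round((p[1]-180)*4),round((p[0]-130)*4)]
for nm,t in(('s4',(.5717,-.0245,.0611)),('s5',(.5494,-.0154,.07)),('s2',(.6,-.0323,.0732))):
    print(nm,'tip',crop(proj('side',np.array(t)-[0,0,.022])),'tcp',crop(proj('side',t)))
c=(.6085,-.0395)
for lx in(0,): print('platetop',[crop(proj('side',loc(c,-22.7,lx,.061,ly))) for ly in(.025,-.025)])
im=snapshot('wrist');cv2.imwrite('pics/w5.png',im[:,:,::-1])
E
```

```text
s4 tip [356, 348] tcp [355, 317]
s5 tip [398, 353] tcp [398, 322]
s2 tip [301, 315] tcp [299, 284]
platetop [[258, 321], [311, 259]]
```

View pics/w5.png

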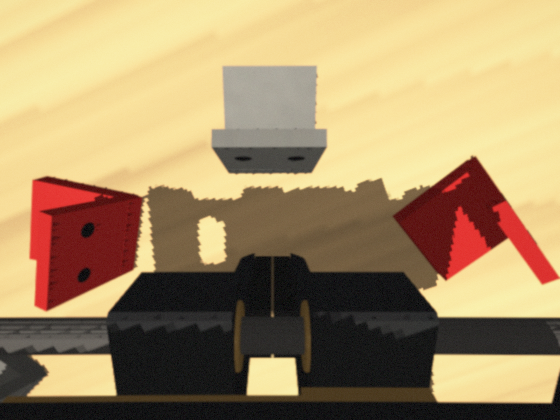

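```bash
python3 - <<'E'
from h import *
def crop(p): return [round((p[1]-180)*4),round((p[0]-130)*4)]
c=(.6085,-.0395)
for th in(0,20,30,40,50,60):
    t=np.radians(th);o=[]
    for a,b,ly in((58,0,.025),(58,14,.025),(28,61,.025),(28,61,-.025)):
        x=(a*np.cos(t)-b*np.sin(t)-28)/1e3;z=(a*np.sin(t)+b*np.cos(t))/1e3
        o.append(crop(proj('side',loc(c,-22.7,x,z,ly))))
    print(th,o)
a=cv2.imread('pics/s4.png')[220:450,200:440];cv2.imwrite('pics/s4c.png',np.clip(cv2.resize(a,None,fx=2.5,fy=2.5)*2.2,0,255).astype('uint8'))
E
```

```text
0 [[215, 383], [213, 365], [258, 321], [311, 259]]
20 [[218, 359], [224, 345], [297, 329], [350, 266]]
30 [[224, 350], [234, 338], [318, 338], [370, 274]]
40 [[233, 343], [247, 334], [339, 350], [391, 285]]
50 [[244, 338], [261, 333], [359, 364], [410, 298]]
60 [[258, 336], [278, 335], [377, 380], [428, 314]]
```

View pics/s4c.png

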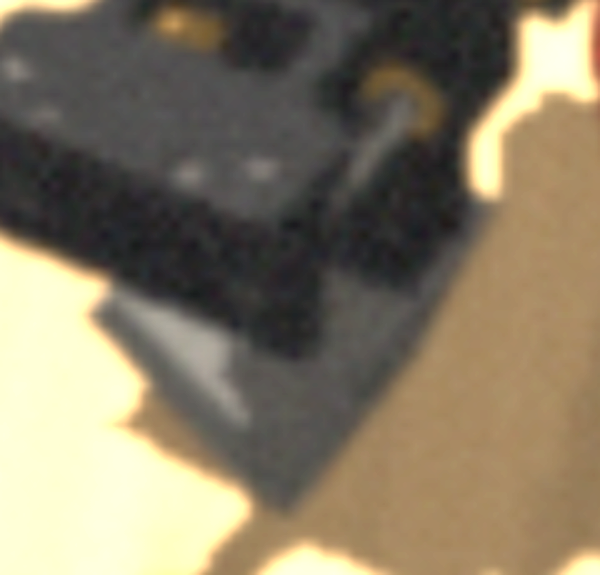

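```bash
python3 - <<'E'
from h import *
s=get_state();M=R.from_quat(s['eef_rot']).as_matrix()
for x in(.009,0,-.009):
  for z in(.022,.01,0,-.02): print(x,z,np.round(proj('wrist',s['tool_pos']+M@[x,.0175,z],s)))
print(s['tool_pos'])
for n in range(13,14): pass
a=cv2.imread('pics/w5.png')[230:400,200:350];cv2.imwrite('pics/w5c.png',np.clip(cv2.resize(a,None,fx=4,fy=4.)*3.,0,255).astype('uint8')[:600])
E
```

```text
0.009 0.022 [243. 307.]
0.009 0.01 [252. 309.]
0.009 0 [261. 312.]
0.009 -0.02 [281. 317.]
0 0.022 [260. 306.]
0 0.01 [270. 309.]
0 0 [279. 311.]
0 -0.02 [302. 316.]
-0.009 0.022 [276. 306.]
-0.009 0.01 [287. 308.]
-0.009 0 [297. 310.]
-0.009 -0.02 [322. 316.]
[ 0.55088528 -0.01611288  0.06983487]
```

View pics/w5c.png

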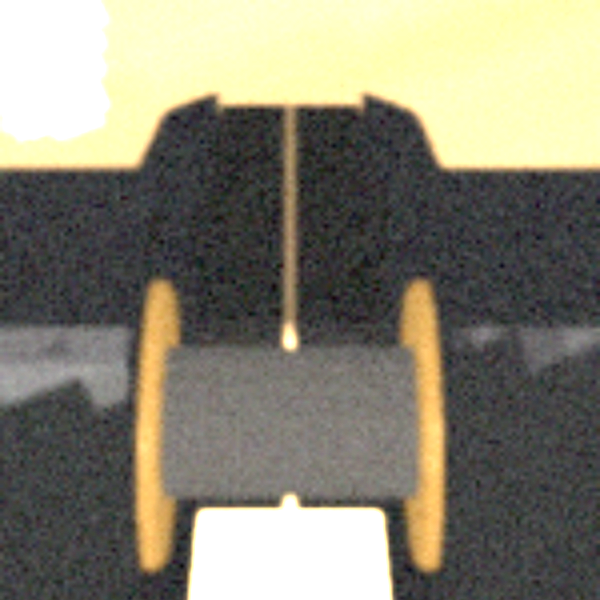

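The fingers passed over the plate. The wrist picture shows the tapered tips effectively end near the TCP, so I need to go about 12 mm lower.

```bash
python3 - <<'E'
from h import *
c=(.6085,-.0395)
for lx,z in((.027,.12),(.027,.052),(-.04,.052)):print(sh(loc(c,-22.7,lx,z),-22.7))
E
```

```text
(array([ 0.1189, -0.0008, -0.0669]), np.float64(0.0002), np.float64(-22.7))
(array([ 0.1189, -0.0008,  0.0238]), np.float64(0.0002), np.float64(-22.7))
(array([ 0.0296, -0.0009,  0.0238]), np.float64(0.0002), np.float64(-22.7))
```

>>> {"fn": "jog_arm", "kwargs": {
  "rows": [
    [[0, 0, -0.05], 0],
    [[0, 0, -0.07], 0],
    [[0.05, 0, -0.07], 0],
    [[0.1, 0, -0.07], 0],
    [[0.119, 0, -0.07], 0],
    [[0.119, 0, -0.02], 0],
    [[0.119, 0, 0.02], 0],
    [[0.119, 0, 0.024], 0],
    [[0.119, 0, 0.024], 0],
    [[0.1, 0, 0.024], 0],
    [[0.09, 0, 0.024], 0],
    [[0.08, 0, 0.024], 0],
    [[0.07, 0, 0.024], 0],
    [[0.06, 0, 0.024], 0],
    [[0.05, 0, 0.024], 0],
    [[0.04, 0, 0.022], 0],
    [[0.03, 0, 0.02], 0],
    [[0.03, 0, 0.02], 0]
  ]
}}

```text
clock: 7.57
tool_pos: [0.5697, -0.024, 0.055]
eef_rot: [0.981, -0.196, -0.001, -0.0]
contact_force: [-0.1, 0.8, -0.3]
opening: 0.005
```

```bash
python3 - <<'E'
from h import *
im=snapshot('side');im=im[130:270,180:340];cv2.imwrite('pics/s6.png',cv2.resize(im[:,:,::-1],None,fx=4,fy=4))
E
```

```text
(no output)
```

View pics/s6.png

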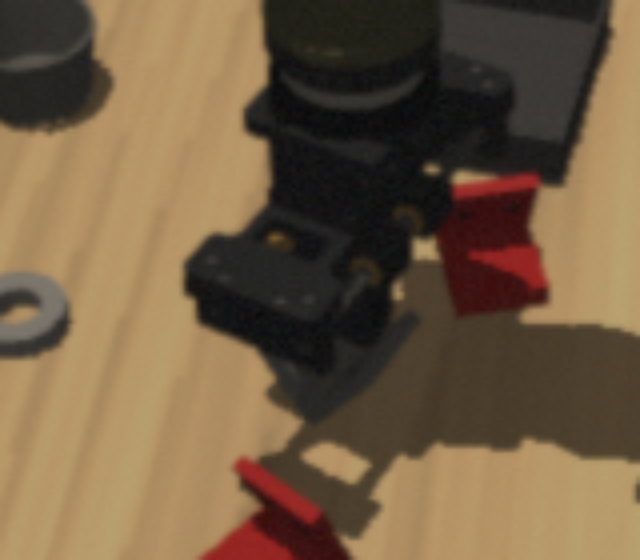

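The bracket is at roughly 55–60°, past balance. Now I rise out while moving on.

>>> {"fn": "jog_arm", "kwargs": {
  "rows": [
    [[-0.01, 0, -0.006], 0],
    [[-0.018, 0, -0.014], 0],
    [[-0.024, 0, -0.024], 0],
    [[-0.03, 0, -0.036], 0],
    [[-0.034, 0, -0.05], 0],
    [[-0.034, 0, -0.09], 0],
    [[-0.034, 0, -0.13], 0],
    [[-0.034, 0, -0.15], 0]
  ]
}}

```text
clock: 8.28
tool_pos: [0.5497, -0.0153, 0.1713]
eef_rot: [0.98, -0.197, 0.002, -0.0]
contact_force: [-0.6, 0.2, -0.1]
opening: 0.009
```

```bash
python3 - <<'E'
from h import *
im=snapshot('side');im=im[130:270,180:340];cv2.imwrite('pics/s7.png',cv2.resize(im[:,:,::-1],None,fx=4,fy=4))
c=(.5293,.2066)
for lx,z in((.028,.13),(.027,.052),(-.04,.052)):print(sh(loc(c,22.1,lx,z),22.1))
E
```

```text
(array([-0.115 , -0.288 ,  0.0574]), np.float64(-0.3912), np.float64(-22.7))
(array([-0.1168, -0.2867,  0.1614]), np.float64(-0.3912), np.float64(-22.7))
(array([-0.1802, -0.2238,  0.1607]), np.float64(-0.3912), np.float64(-22.7))
```

View pics/s7.png

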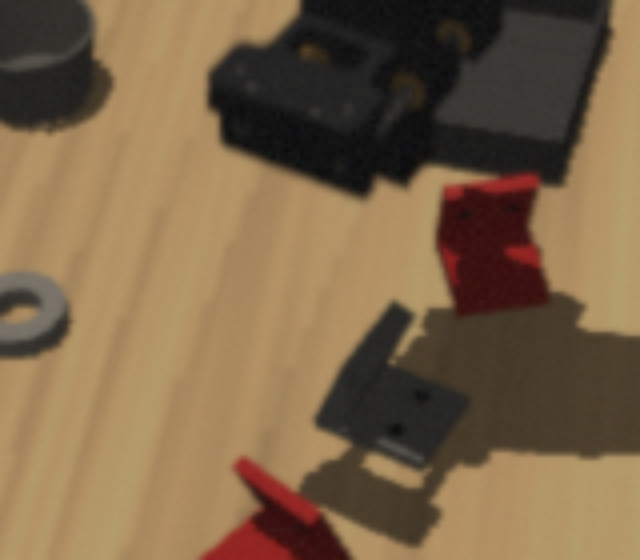

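Q now lies on its back, with its plate flat at crop (420, 400). Next is the second grey bracket.

>>> {"fn": "jog_arm", "kwargs": {
  "rows": [
    [[-0.115, -0.288, 0.03], -0.391],
    [[-0.115, -0.288, 0.03], -0.391],
    [[-0.115, -0.288, 0.03], -0.391],
    [[-0.115, -0.288, 0.03], -0.391],
    [[-0.115, -0.288, 0.03], -0.391],
    [[-0.115, -0.288, 0.03], -0.391],
    [[-0.115, -0.288, 0.03], -0.391],
    [[-0.115, -0.288, 0.03], -0.391],
    [[-0.115, -0.288, 0.03], -0.391],
    [[-0.115, -0.288, 0.057], -0.391],
    [[-0.115, -0.288, 0.057], -0.391],
    [[-0.115, -0.288, 0.057], -0.391]
  ]
}}

```text
clock: 9.33
tool_pos: [0.5517, 0.215, 0.1243]
eef_rot: [0.982, 0.19, -0.001, 0.001]
contact_force: [0.4, 0.2, -0.9]
opening: 0.009
```

```bash
python3 - <<'E'
from h import *
im=snapshot('wrist');cv2.imwrite('pics/w8.png',im[:,:,::-1])
c=(.5293,.2066)
for l in(.025,-.025): print(proj('wrist',loc(c,22.1,.03,.014,l)))
for lx,z in((.028,.13),(.027,.052),(-.04,.052)):print(sh(loc(c,22.1,lx,z),22.1))
E
```

```text
[np.float64(205.2286415637584), np.float64(236.71959687296913)]
[np.float64(205.14182077560957), np.float64(303.7268102862343)]
(array([ 0.0044, -0.0003, -0.0069]), np.float64(-0.0014), np.float64(21.9))
(array([ 0.0032, -0.0004,  0.0971]), np.float64(-0.0014), np.float64(21.9))
(array([-0.0861, -0.0002,  0.0972]), np.float64(-0.0014), np.float64(21.9))
```

View pics/w8.png

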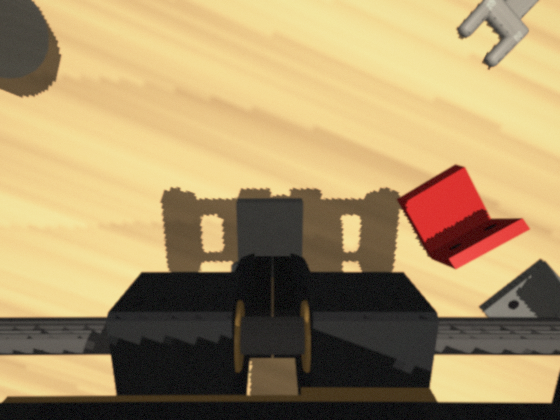

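The foot edge is seen at row 198, cols 237–302, so it is aligned. Pushing with the profile that worked.

>>> {"fn": "jog_arm", "kwargs": {
  "rows": [
    [[0.004, 0, 0.045], 0],
    [[0.004, 0, 0.09], 0],
    [[0.004, 0, 0.097], 0],
    [[0.004, 0, 0.097], 0],
    [[-0.015, 0, 0.097], 0],
    [[-0.025, 0, 0.097], 0],
    [[-0.035, 0, 0.097], 0],
    [[-0.045, 0, 0.097], 0],
    [[-0.055, 0, 0.097], 0],
    [[-0.065, 0, 0.097], 0],
    [[-0.075, 0, 0.095], 0],
    [[-0.085, 0, 0.093], 0],
    [[-0.085, 0, 0.093], 0]
  ]
}}

```text
clock: 10.47
tool_pos: [0.4909, 0.1924, 0.055]
eef_rot: [0.981, 0.192, -0.001, 0.0]
contact_force: [-0.5, -0.1, -0.2]
opening: 0.008
```

```bash
python3 - <<'E'
from h import *
im=snapshot('side');im=im[240:380,200:360];cv2.imwrite('pics/s8.png',cv2.resize(im[:,:,::-1],None,fx=4,fy=4))
E
```

```text
(no output)
```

View pics/s8.png

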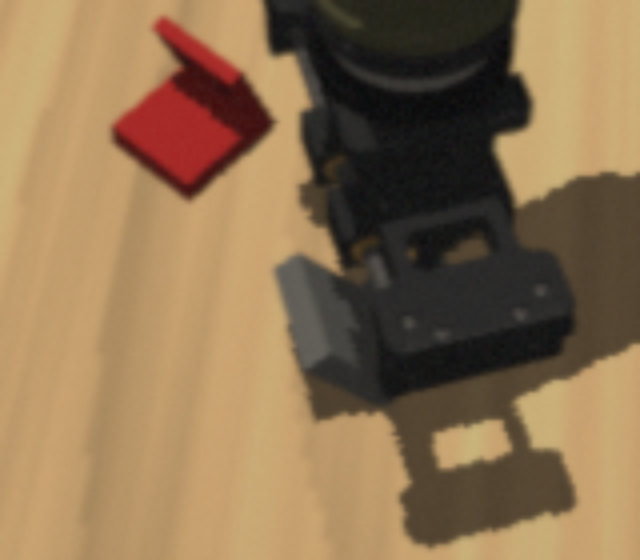

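>>> {"fn": "jog_arm", "kwargs": {
  "rows": [
    [[-0.01, 0, -0.006], 0],
    [[-0.018, 0, -0.014], 0],
    [[-0.024, 0, -0.024], 0],
    [[-0.03, 0, -0.036], 0],
    [[-0.034, 0, -0.05], 0],
    [[-0.034, 0, -0.09], 0],
    [[-0.034, 0, -0.13], 0],
    [[0.02, 0, -0.17], 0],
    [[0.05, 0, -0.2], 0],
    [[0.05, 0, -0.2], 0]
  ]
}}

```text
clock: 11.35
tool_pos: [0.5367, 0.2114, 0.212]
eef_rot: [0.981, 0.192, 0.01, -0.002]
contact_force: [1.7, 0.4, 1.4]
opening: 0.005
```

```bash
python3 - <<'E'
from h import *
im=snapshot('side');im=im[200:350,200:360];cv2.imwrite('pics/s9.png',cv2.resize(im[:,:,::-1],None,fx=4,fy=4))
im=snapshot('wrist');cv2.imwrite('pics/w9.png',im[:,:,::-1])
E
```

View pics/s9.png

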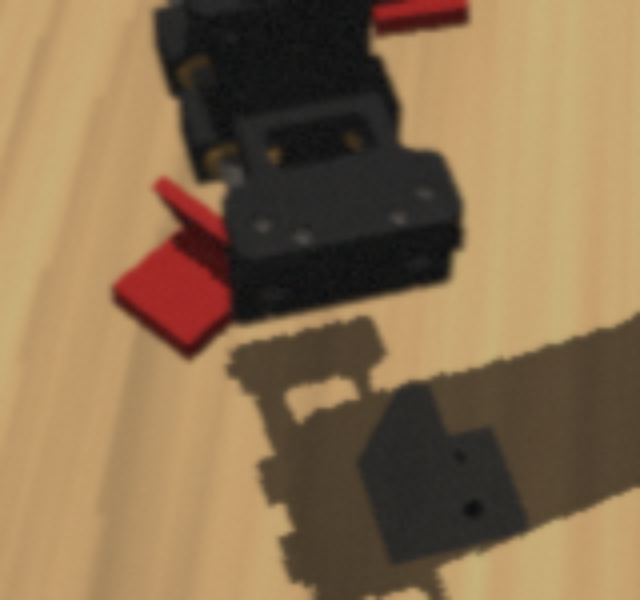

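View pics/w9.png

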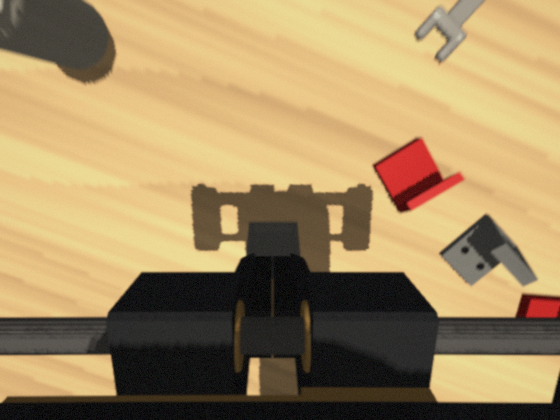

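P is tipped as well, with the foot standing at wrist (272, 240), but it is in shadow behind the fingers. I shift aside to see the underside.

>>> {"fn": "jog_arm", "kwargs": {
  "rows": [
    [[0.01, 0.05, 0], 0],
    [[0.02, 0.1, 0], 0],
    [[0.03, 0.13, 0], 0],
    [[0.03, 0.13, 0], 0],
    [[0.03, 0.13, 0], 0]
  ]
}}

```text
clock: 11.87
tool_pos: [0.5841, 0.1235, 0.2039]
eef_rot: [0.982, 0.19, -0.002, 0.0]
contact_force: [-0.9, -0.2, -0.4]
opening: 0.002
```

```bash
python3 - <<'E'
from h import *
s=get_state();print(s['tool_pos'],s['eef_rot'])
im=snapshot('wrist');cv2.imwrite('pics/w10.png',im[:,:,::-1])
a=im[180:320,60:260,::-1];cv2.imwrite('pics/w10c.png',np.clip(cv2.resize(a,None,fx=4,fy=4,interpolation=2)*2.2,0,255).astype('uint8'))
print(boxes_of('bracket_a_foot','wrist'),mark_of('bracket_a_foot','wrist'))
E
```

```text
[0.58405832 0.12348504 0.20385024] [ 9.81769487e-01  1.90067754e-01 -1.65131940e-03  4.42966178e-04]
[{'rect': [433.8, 305.8, 495.7, 381.0], 'p': 0.75}, {'rect': [273.9, 149.6, 348.1, 225.6], 'p': 0.7}, {'rect': [347.2, 225.8, 430.8, 294.3], 'p': 0.66}] [{'pixel': [188.6, 309.4], 'p': 0.95}, {'pixel': [258.1, 405.1], 'p': 0.74}, {'pixel': [331.5, 456.3], 'p': 0.63}]
```

View pics/w10.png

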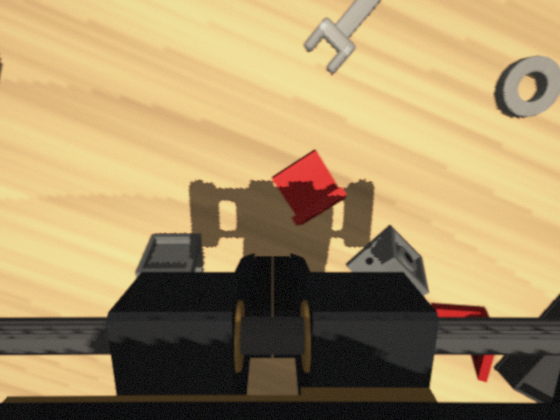

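View pics/w10c.png

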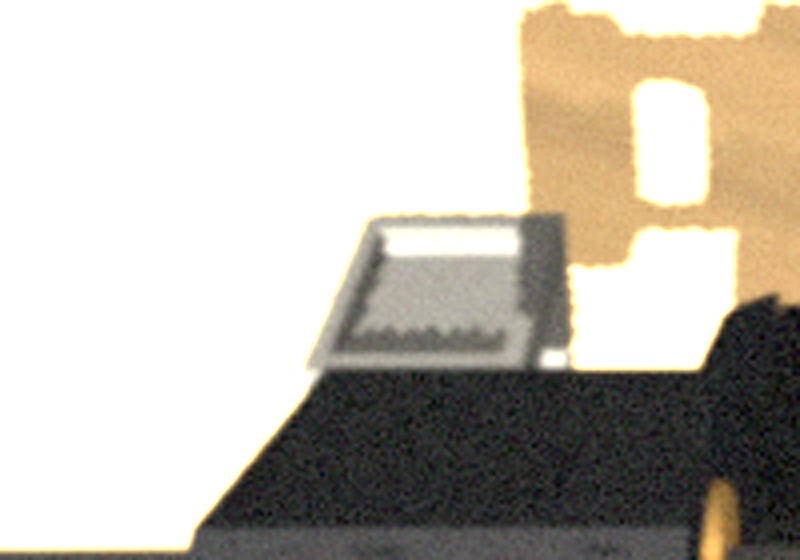

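P (wrist 175, 253) has an empty rectangular pocket. Checking Q at (405, 260) in the same picture.

```bash
python3 - <<'E'
from h import *
a=cv2.imread('pics/w10.png')[210:310,330:450];cv2.imwrite('pics/w10d.png',np.clip(cv2.resize(a,None,fx=5,fy=5,interpolation=2)*1.8,0,255).astype('uint8'))
s=get_state()
# P foot bottom-face corners: image crop coords -> full
for n,(x,y) in dict(TL=(375,218),TR=(522,218),TR2=(565,215)).items():
    px=(180+y/4,60+x/4)
    print(n,'top z=.06',atz('wrist',px,.054,s).round(4), 'z=0',atz('wrist',px,0,s).round(4))
for n,(x,y) in dict(BL=(310,365),BR=(528,370),BR2=(568,368)).items():
    px=(180+y/4,60+x/4)
    print(n,'z=.054',atz('wrist',px,.054,s).round(4),'.06',atz('wrist',px,.06,s).round(4))
print((s['tool_pos']))
E
```

```text
TL top z=.06 [0.5146 0.2111 0.054 ] z=0 [0.4898 0.2218 0.    ]
TR top z=.06 [0.527  0.1812 0.054 ] z=0 [0.5044 0.1863 0.    ]
TR2 top z=.06 [0.5312 0.1726 0.054 ] z=0 [0.5095 0.1762 0.    ]
BL z=.054 [0.4751 0.2143 0.054 ] .06 [0.4787 0.213  0.06  ]
BR z=.054 [0.4928 0.1681 0.054 ] .06 [0.496  0.1678 0.06  ]
BR2 z=.054 [0.4967 0.1599 0.054 ] .06 [0.4998 0.1597 0.06  ]
[0.583436   0.12736989 0.20433746]
```

View pics/w10d.png

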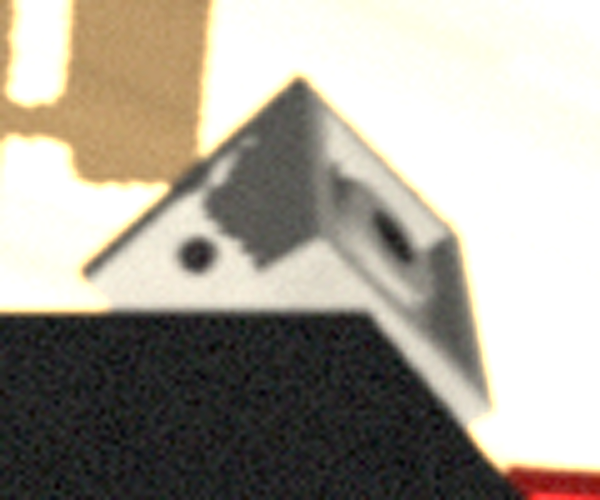

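Q's pocket holds a round boss (crop 395, 240) and P's pocket is empty, so P is the reject. Checking P's pose from the top camera.

```bash
python3 - <<'E'
from h import *
im=snapshot('top')
a=im[210:290,120:220,::-1];cv2.imwrite('pics/t10.png',np.clip(cv2.resize(a,None,fx=6,fy=6,interpolation=2)*1.6,0,255).astype('uint8'))
for lx,z in((-.022,.12),(-.022,.038)):print(sh(loc((.49965,.199),23,lx,z),23))
def q(lx,ly,z): p=proj('top',loc((.49965,.199),23,lx,z,ly)); return [round((p[1]-120)*6),round((p[0]-210)*6)]
print([q(*v) for v in((0,.025,0),(0,-.025,0),(-.02,.025,.054),(-.02,-.025,.054),(-.033,.025,.05),(-.033,-.025,.05))])
E
```

```text
(array([-0.0967, -0.1302,  0.113 ]), np.float64(-0.0063), np.float64(22.3))
(array([-0.0965, -0.1301,  0.2223]), np.float64(-0.0063), np.float64(22.3))
[[199, 308], [331, 250], [184, 348], [323, 288], [201, 385], [340, 325]]
```

View pics/t10.png

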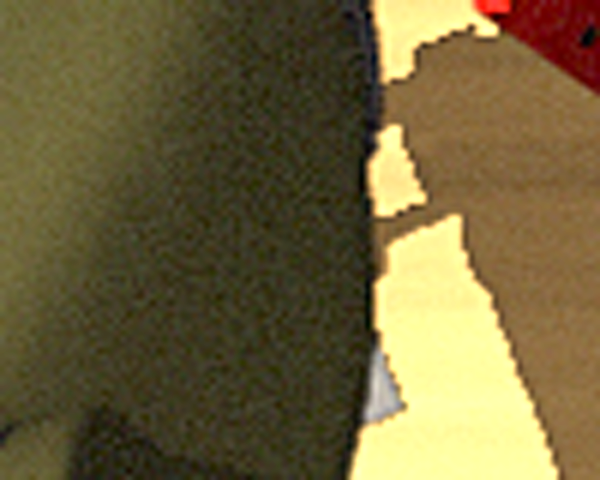

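>>> {"fn": "jog_arm", "kwargs": {
  "rows": [
    [[-0.05, -0.06, 0.03], -0.006],
    [[-0.08, -0.11, 0.06], -0.006],
    [[-0.0965, -0.13, 0.1], -0.006],
    [[-0.0965, -0.13, 0.113], -0.006],
    [[-0.0965, -0.13, 0.113], -0.006],
    [[-0.0965, -0.13, 0.113], -0.006],
    [[-0.0965, -0.13, 0.113], -0.006]
  ],
  "gripper": 88,
  "newtons": 40
}}

```text
clock: 12.65
tool_pos: [0.483, 0.1889, 0.121]
eef_rot: [0.98, 0.198, 0.001, 0.0]
contact_force: [0.9, 0.0, 0.4]
opening: 0.508
```

```bash
python3 - <<'E'
from h import *
im=snapshot('wrist');cv2.imwrite('pics/w11.png',im[:,:,::-1])
s=get_state();c=(.49965,.199)
for v in((0,.025,0),(0,-.025,0),(-.02,.025,.054),(-.02,-.025,.054),(-.033,.025,.05),(-.033,-.025,.05)): print(np.round(proj('wrist',loc(c,23,v[0],v[2],v[1]),s)))
print(sh(loc(c,23,-.022,.038),23))
im=snapshot('side')[230:380,180:380];cv2.imwrite('pics/s11.png',cv2.resize(im[:,:,::-1],None,fx=4,fy=4))
E
```

```text
[185. 233.]
[185. 299.]
[233. 225.]
[233. 305.]
[250. 227.]
[250. 304.]
(array([-0.0046, -0.0045,  0.111 ]), np.float64(-0.0024), np.float64(22.7))
```

View pics/w11.png

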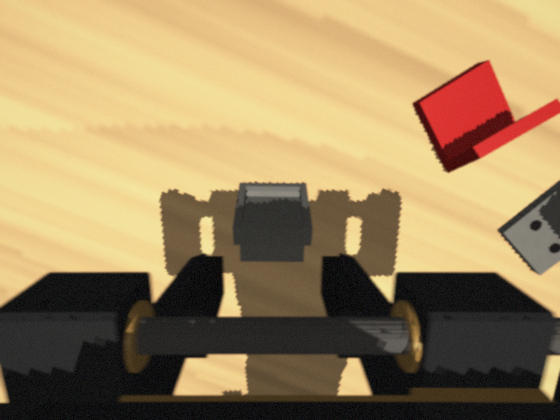

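View pics/s11.png

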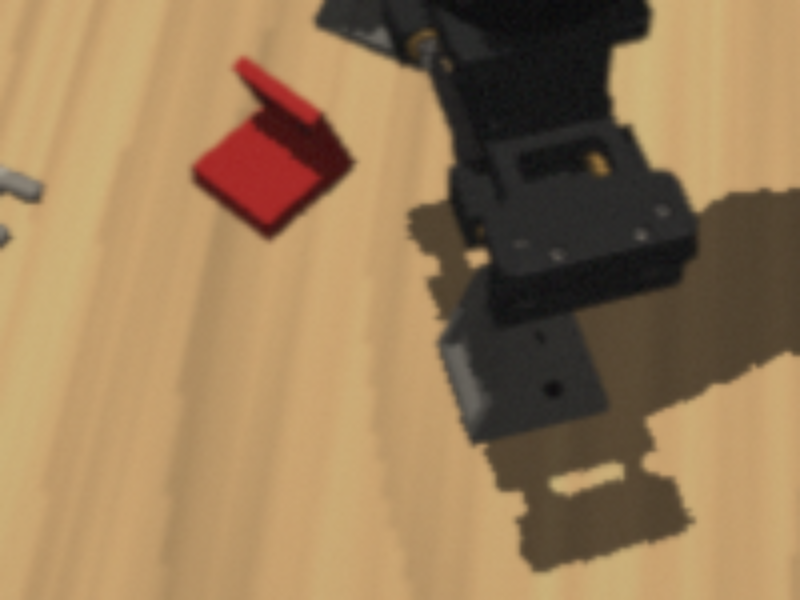

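Wrist view: the foot spans cols 234–311, centred at 272 between the fingers, with the pivot edge at row 184 as predicted. I descend without a sideways correction.

>>> {"fn": "jog_arm", "kwargs": {
  "rows": [
    [[-0.005, 0, 0], 0],
    [[-0.005, 0, 0], 0],
    [[-0.005, 0, 0], 0],
    [[-0.005, 0, 0], 0],
    [[-0.005, 0, 0], 0],
    [[-0.005, 0, 0], 0],
    [[-0.005, 0, 0.03], 0],
    [[-0.005, 0, 0.06], 0],
    [[-0.005, 0, 0.09], 0],
    [[-0.005, 0, 0.11], 0],
    [[-0.005, 0, 0.11], 0]
  ],
  "gripper": 88
}}

```text
clock: 13.67
tool_pos: [0.4766, 0.1868, 0.0351]
eef_rot: [0.98, 0.198, -0.002, 0.001]
contact_force: [-0.3, -0.5, 0.8]
opening: 0.996
```

>>> {"fn": "jog_arm", "kwargs": {
  "rows": [
    [[0, 0, 0], 0],
    [[0, 0, 0], 0],
    [[0, 0, 0], 0],
    [[0, 0, 0], 0],
    [[0, 0, 0], 0],
    [[0, 0, 0], 0],
    [[0, 0, 0], 0],
    [[0, 0, 0], 0],
    [[0, 0, 0], 0],
    [[0, 0, 0], 0]
  ],
  "gripper": 0,
  "newtons": 40
}}

```text
clock: 14.5
tool_pos: [0.4785, 0.1874, 0.0382]
eef_rot: [0.98, 0.198, 0.001, -0.0]
contact_force: [0.6, -0.5, 6.1]
opening: 0.559
```

The opening is 49 mm, so the foot is gripped. Lifting.

>>> {"fn": "jog_arm", "kwargs": {
  "rows": [
    [[0, 0, -0.03], 0],
    [[0, 0, -0.07], 0],
    [[0, 0, -0.12], 0],
    [[0, 0, -0.17], 0],
    [[0, 0, -0.2], 0],
    [[0, 0, -0.2], 0],
    [[0, 0, -0.2], 0]
  ]
}}

```text
clock: 15.08
tool_pos: [0.4784, 0.1875, 0.1882]
eef_rot: [0.98, 0.198, 0.001, -0.0]
contact_force: [0.6, -0.1, -2.2]
opening: 0.563
```

```bash
python3 - <<'E'
from h import *
im=snapshot('side');cv2.imwrite('pics/s12.png',im[:,:,::-1])
im=snapshot('wrist');cv2.imwrite('pics/w12.png',im[:,:,::-1])
print(boxes_of('tray','side'))
print(sh(loc((.555,-.2825),-4.6,.012,.18),-4.6),get_state()['contact_force'],get_state()['opening'])
E
```

```text
[{'rect': [247.4, 115.1, 288.6, 168.7], 'p': 0.63}]
(array([-0.1322,  0.6246,  0.0085]), np.float64(0.2391), np.float64(22.8)) [-0.32229817 -0.67935513 -3.12807645] 0.5587805058072924
```

View pics/s12.png

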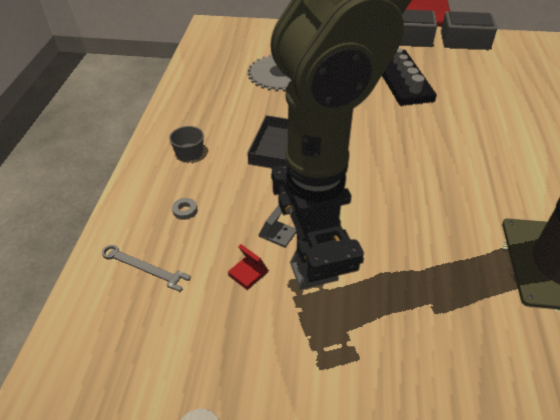

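View pics/w12.png

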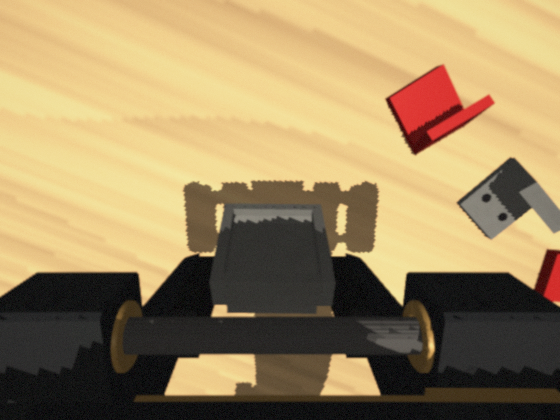

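P is held, its pocket visibly empty (wrist 272, 250), with about 3 N of weight. Moving over the tray.

>>> {"fn": "jog_arm", "kwargs": {
  "rows": [
    [[-0.011, 0.052, 0], 0.02],
    [[-0.022, 0.104, 0], 0.04],
    [[-0.033, 0.156, 0], 0.06],
    [[-0.044, 0.208, 0], 0.08],
    [[-0.055, 0.26, 0], 0.1],
    [[-0.066, 0.312, 0], 0.12],
    [[-0.077, 0.364, 0], 0.14],
    [[-0.088, 0.416, 0], 0.16],
    [[-0.099, 0.468, 0], 0.18],
    [[-0.11, 0.52, 0], 0.2],
    [[-0.121, 0.572, 0], 0.22],
    [[-0.132, 0.61, 0.008], 0.239],
    [[-0.132, 0.625, 0.008], 0.239],
    [[-0.132, 0.625, 0.008], 0.239],
    [[-0.132, 0.625, 0.008], 0.239],
    [[-0.132, 0.625, 0.008], 0.239]
  ]
}}

```text
clock: 16.57
tool_pos: [0.568, -0.2806, 0.1802]
eef_rot: [0.999, -0.039, -0.001, -0.001]
contact_force: [0.3, 1.0, -2.1]
opening: 0.562
```

```bash
python3 - <<'E'
from h import *
im=snapshot('wrist');cv2.imwrite('pics/w13.png',im[:,:,::-1])
im=snapshot('side');cv2.imwrite('pics/s13.png',im[:,:,::-1])
print(sh(loc((.555,-.2825),-4.6,.012,.05),-4.6),get_state()['opening'])
s=get_state()
for v in((.085,.075),(.085,-.075),(-.085,.075),(-.085,-.075)): print(np.round(proj('wrist',loc((.555,-.2825),-4.6,v[0],.035,v[1]),s)))
E
```

```text
(array([-0.0015,  0.0042,  0.1747]), np.float64(0.0015), np.float64(-4.4)) 0.5630073193962704
[112. 181.]
[113. 371.]
[304. 193.]
[305. 356.]
```

View pics/w13.png

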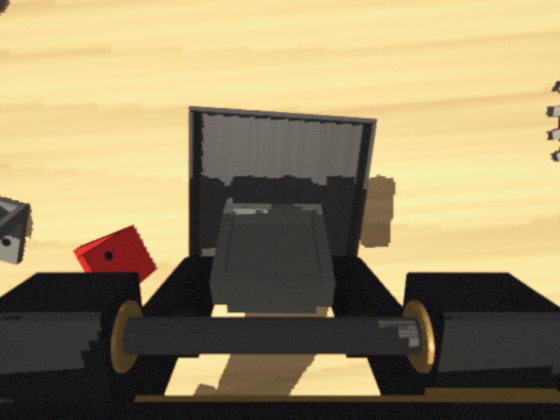

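View pics/s13.png

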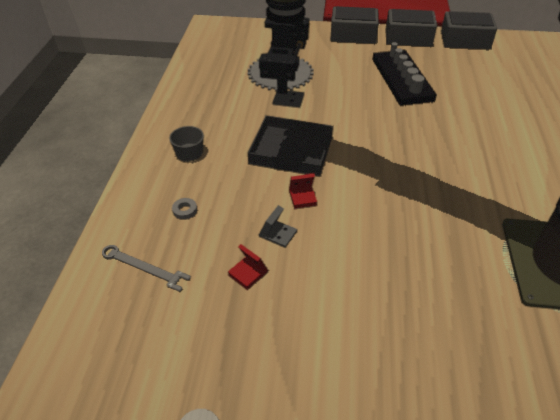

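Wrist view: the tray's far rim runs (190, 107)–(375, 121). That is about 5 mm to tool +y and 4° rotated from my estimate, so I correct for it and descend.

>>> {"fn": "jog_arm", "kwargs": {
  "rows": [
    [[0, 0.01, 0.03], 0.02],
    [[0, 0.01, 0.06], 0.037],
    [[0, 0.01, 0.09], 0.037],
    [[0, 0.01, 0.12], 0.037],
    [[0, 0.01, 0.145], 0.037],
    [[0, 0.01, 0.16], 0.037],
    [[0, 0.01, 0.17], 0.037],
    [[0, 0.01, 0.176], 0.037],
    [[0, 0.01, 0.178], 0.037],
    [[0, 0.01, 0.178], 0.037]
  ]
}}

```text
clock: 17.5
tool_pos: [0.5684, -0.2907, 0.0487]
eef_rot: [0.997, -0.077, 0.0, 0.0]
contact_force: [-0.1, -0.1, -1.5]
opening: 0.563
```

```bash
python3 - <<'E'
from h import *
im=snapshot('side')[60:220,200:380];cv2.imwrite('pics/s14.png',cv2.resize(im[:,:,::-1],None,fx=3.7,fy=3.7))
E
```

```text
(no output)
```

View pics/s14.png

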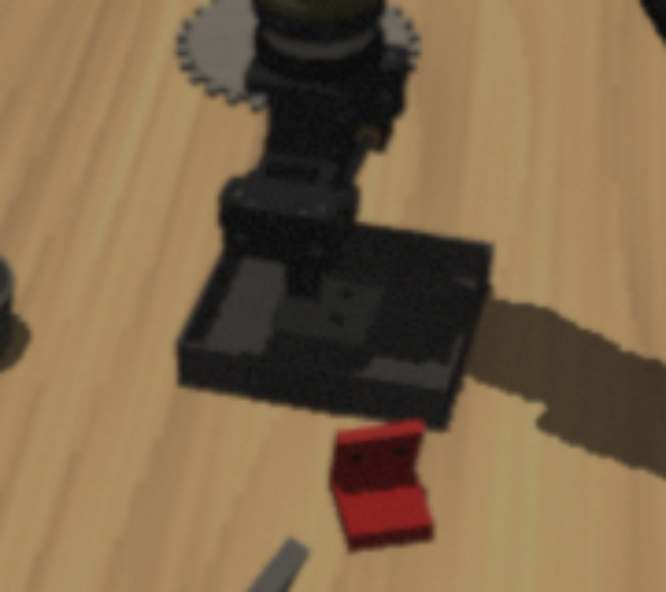

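The bracket is inside the tray, a few mm off the floor. Lowering a touch and releasing.

>>> {"fn": "jog_arm", "kwargs": {
  "rows": [
    [[0, 0, 0.004], 0],
    [[0, 0, 0.005], 0],
    [[0, 0, 0.005], 0]
  ]
}}

```text
clock: 17.8
tool_pos: [0.568, -0.2907, 0.0446]
eef_rot: [0.997, -0.077, 0.0, 0.0]
contact_force: [0.1, 0.1, -2.0]
opening: 0.555
```

>>> {"fn": "jog_arm", "kwargs": {
  "rows": [
    [[0, 0, 0], 0],
    [[0, 0, 0], 0],
    [[0, 0, 0], 0],
    [[0, 0, 0], 0],
    [[0, 0, 0], 0],
    [[0, 0, -0.02], 0],
    [[0, 0, -0.05], 0],
    [[0, 0, -0.1], 0],
    [[0, 0, -0.15], 0],
    [[0, 0, -0.2], 0],
    [[0, 0, -0.25], 0],
    [[0, 0, -0.25], 0],
    [[0, 0, -0.25], 0]
  ],
  "gripper": 72
}}

```text
clock: 18.88
tool_pos: [0.5692, -0.2914, 0.2346]
eef_rot: [0.997, -0.077, 0.003, 0.001]
contact_force: [-0.5, -0.1, -0.5]
opening: 0.816
```

>>> {"fn": "jog_arm", "kwargs": {
  "rows": [
    [[-0.05, 0.03, 0], 0],
    [[-0.1, 0.06, 0], 0],
    [[-0.15, 0.1, 0], 0],
    [[-0.2, 0.12, 0], 0],
    [[-0.2, 0.12, 0], 0],
    [[-0.2, 0.12, 0], 0]
  ]
}}

```text
clock: 19.38
tool_pos: [0.4008, -0.3577, 0.2307]
eef_rot: [0.997, -0.08, -0.003, -0.001]
contact_force: [0.4, -0.5, 0.4]
opening: 0.821
```

```bash
python3 - <<'E'
from h import *
im=snapshot('side')[60:270,180:380];cv2.imwrite('pics/s15.png',np.clip(cv2.resize(im[:,:,::-1],None,fx=2.8,fy=2.8,interpolation=2)*1.8,0,255).astype('uint8'))
im=snapshot('top');cv2.imwrite('pics/t15.png',im[:,:,::-1])
print(get_state()['clock'],get_state()['contact_force'],mark_of('bracket_b_foot','side'))
for p in ((0.5684,-.2907,.03),): print('grasp px side',proj('side',p))
E
```

```text
19.4833 [0.10437886 0.28663185 0.40021946] [{'pixel': [139.0, 279.2], 'p': 0.86}]
grasp px side [np.float64(137.5936948628451), np.float64(285.3917972141977)]
```

View pics/s15.png

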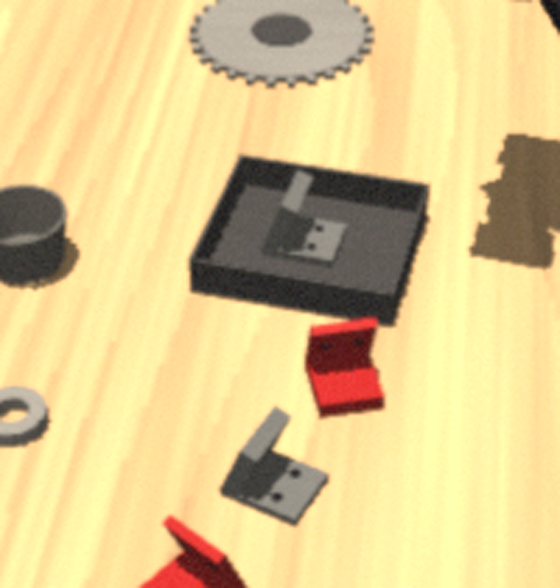

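View pics/t15.png

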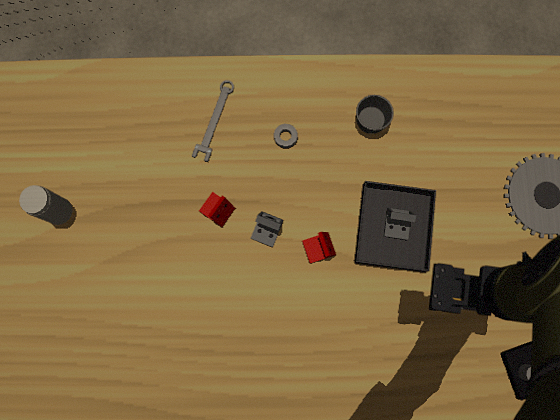

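P rests on its back in the tray (top 400, 222) and Q lies turned over (top 268, 228). There's time left, so I'll take a clear look at Q's boss.

```bash
python3 - <<'E'
from h import *
print(sh((.618,.05,.23),-22))
E
```

```text
(array([ 0.1955, -0.5767,  0.0025]), np.float64(0.1161), np.float64(-8.7))
```

>>> {"fn": "jog_arm", "kwargs": {
  "rows": [
    [[0.195, -0.577, 0], 0.116],
    [[0.195, -0.577, 0], 0.116],
    [[0.195, -0.577, 0], 0.116],
    [[0.195, -0.577, 0], 0.116],
    [[0.195, -0.577, 0], 0.116],
    [[0.195, -0.577, 0], 0.116],
    [[0.195, -0.577, 0], 0.116],
    [[0.195, -0.577, 0], 0.116],
    [[0.195, -0.577, 0], 0.116],
    [[0.195, -0.577, 0], 0.116],
    [[0.195, -0.577, 0], 0.116],
    [[0.195, -0.577, 0], 0.116],
    [[0.195, -0.577, 0], 0.116],
    [[0.195, -0.577, 0], 0.116],
    [[0.195, -0.577, 0], 0.116]
  ]
}}

```text
clock: 20.78
tool_pos: [0.6165, 0.0477, 0.2315]
eef_rot: [0.981, -0.192, -0.0, 0.001]
contact_force: [-0.1, 0.1, -0.7]
opening: 0.817
```

```bash
python3 - <<'E'
from h import *
im=snapshot('wrist');cv2.imwrite('pics/w16.png',np.clip(im[:,:,::-1]*1.6,0,255).astype('uint8'))
E
```

```text
(no output)
```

View pics/w16.png

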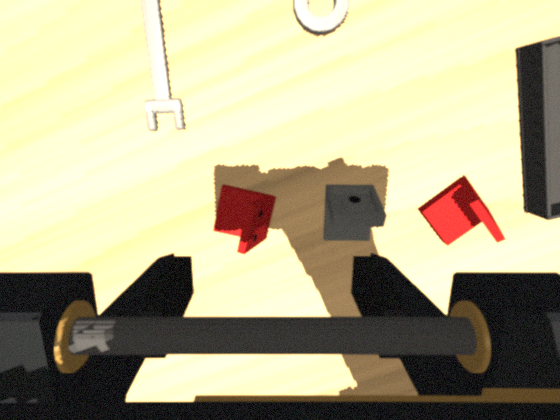

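Q's underside shows the round boss with its dark bore at (355, 200), so it is the sound one. Handing in.

```bash
python3 - <<'E'
from h import *
s=get_state();print(s['clock'],s['contact_force'].round(2),abs(s['qd']).max())
workorder.finish_job()
E
```

```text
20.8333 [ 0.02  0.13 -0.76] 0.011348209633261191
the job is handed in; nothing more can be done
```

I tipped both grey brackets onto their backs and put the one with no boss into the tray. The sound one is still lying turned over where it fell. The job was handed in at about 20.8 s; it returns no verdict.

- **Tipping:** the first bracket took three pushes. The first two passed over the top of its plate and it rocked back upright, because the tapered fingertips reach less far down than I had assumed. Going about 12 mm lower worked, and the same push tipped the second bracket at once. It briefly pushed up on the tool with 8 N, the highest force reading I saw.
- **Which is which:** the bracket that started at about (0.53, 0.21) showed an empty pocket in two wrist views. The one from about (0.61, -0.04) showed the round boss with a dark bore, first in a murky crop, then clearly in a last look before handing in.
- **Last checks:** the reject lies on its back well inside the tray. The sound bracket lies on its back by eye about 4 cm from where it stood and clear of the tray. Both are judged from the side and top pictures, not measured. The red look-alikes were not moved, and the arm was clear and still with a force reading under 1 N.
- **Disagreement:** my first tray estimate was off by about 5 mm and 4°. I corrected it from the wrist view before lowering the bracket in.

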